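Turn the decorating wheel to the blue mark and set its brake

TASK

The jar on the decorating wheel is due for its next painted flower: gently push the orange lever post round until the black pointer stands over the middle of the blue dot, then let go and press the red brake button right down with the wheel still on blue. Nothing is to be gripped or lifted: the jar must ride round upright on the wheel, and everything else on the table must be left where it is. Finish with the wheel on blue.

Things in the scene. Friction and masses are not known exactly. Their poses are not given: they have to be found in the camera images.
- ring (a joint): turn of the white wheel ring with its lever, rad; 0 = pointer at the middle of the scale (foot's +x axis), positive = counter-clockwise seen from above; stops at -1.25 and 1.25. It stays where it is left; about 1 to 1.5 N at the post moves it
- wheel_axis (a point): point on the wheel's vertical axis at the ring's top face, 46 mm above the table; its axes are those of the fixed foot (x towards the middle of the scale). The foot is a grey disc 330 mm across and 20 mm high; the white ring above it is 170 mm across, from 34 to 46 mm above the table, with a steel lever arm (16 mm wide, same height) out to 128 mm from the axis
- lever_post (a point): on the axis of the upright orange lever post, 70 mm above the table, 115 mm from the wheel's axis; the post is 16 mm in diameter and stands from 46 to 95 mm above the table; x points outward along the lever
- pointer (a point): point near the tip of the black pointer needle, 146 mm from the wheel's axis, 38 mm above the table, on the same radius as the post; the needle is 4 mm wide and runs above the dots; x points outward along it
- dot_blue: blue marker disc, 24 mm across, 4 mm thick, fixed flat on the wheel's grey foot near its edge, 143 mm from the axis (within 4 mm); origin at the centre of its underside, 20 mm above the table. The four discs lie about 0.55 and 1.05 rad either side of the scale's middle; which colour is where changes
- dot_yellow: yellow disc, as the blue one
- dot_green: green disc, as the blue one
- dot_white: white disc, as the blue one
- brake (a joint): travel of the red brake button, m: 0 up, 0.006 fully down (straight down, 5 N); springs back up when let go
- brake_top (a point): centre of the top face of the red brake button, 28 mm across, 42 mm above the table when up, in a black housing (44 mm across, its rim 10 mm below the button) on the foot, 131 mm from the wheel's axis
- jar: painted glass jar, 72 mm across, 75 mm high, 250 g, loose, standing on the middle of the wheel (within 8 mm); origin at the centre of its underside, 46 mm above the table
- glue_bottle: white and blue glue bottle, 48 mm across, 140 mm high, loose, beside the wheel; origin under its centre
- tumbler: empty drinking glass, 62 mm across, 110 mm high, loose, beside the wheel; origin under its centre
- paint_pot: small paint pot with yellow lid, 46 mm across, 42 mm high, loose, beside the wheel; origin under its centre
- bowl: black plastic bowl, 140 mm across, 50 mm high, loose; origin under its centre
- glue_stick: red glue stick standing upright, 29 mm across, 95 mm high, loose; origin under its centre
Things that resemble listed ones, but are neither listed nor needed, are in the scene too. What is shaped like the jar but yellow is not meant.

How it is judged:
By the outcome, as a careful person would: the job done as asked, in the order asked, and still so for the second after the job is handed in, with the robot touching nothing.
It also fails if it takes over 51 s, if anything falls off the work surface, if the arm or the gripper's body presses on something with over 40 N, if the wrist force passes 120 N, or if a joint passes its speed limit or range.

ROBOT

A 7-joint arm with a two-finger parallel gripper is mounted at the origin on the work surface. World frame = base frame: x ahead of the robot, y to its left, z up, the work surface at z = 0. Lengths are in m, angles in rad, forces in N, time in s.
With the tool pointing down it reaches from about 0.425 to 1.025 m from the base axis. Payload 9.4 kg.
Tool frame: the origin (TCP) lies at the very end of the fingers, on their centre line; the grasp point (between the pads) lies 19 mm behind it (pinch_z is the distance from the TCP to the grasp point, in m); z points along the fingers, y is the line along which they close (so a half turn about z gives the same grasp; the last joint's range is limited). The gripper opens to 93 mm and grips with 3 to 60 N. Pads are 15 mm wide; open, the fingers measure 128 mm over their backs; the gripper's body (75 mm by 188 mm) begins 65 mm behind the grasp point.
Start: joints at [1.232, 0.599, -0.003, 1.599, 0.002, 0.943, -0.08], TCP at [0.188, -0.7, 0.185] pointing down, gripper open.
Joint ranges: [-2.57, 2.57], [-0.35, 1.97], [-1.29, 1.29], [0.11, 2.56], [-1.05, 4.19], [0.11, 1.86], [-2.63, 2.63]. Speed limits (rad/s): [2.22, 2.22, 3.01, 3.01, 3.14, 3.14, 3.14].

INTERFACE

Orientations are given as a unit quaternion [x, y, z, w].
In Python, from workcell import * gives the robot as it stands. The module is installed in compiled form; this text tells all that it offers.
- The arm moves only by the tool step_arm, never from a script. Its arguments are lists of equal length, an entry for each row: "travel": the shift along the world's x, y, z in m, a list of three; "angular": the turn, a rotation vector about the world's x, y, z in rad, a list of three. In form: {"travel": [[tx, ty, tz], ...], "angular": [[ax, ay, az], ...]}. A call has 1 to 12 rows; each row shifts and turns the commanded pose from where the row before left it; what a row does not reach is not made up. A row lasts 1/8 s, in which the tool goes at most 62.5 mm and 10.7 degrees, less where a joint would pass 70% of its speed; a pose out of reach is approached as far as the arm can. A call with a gripper value outside its range is refused whole. "hand" is the gripper's target within -1 to 1 (fully open at 1, half-way at 0, shut at -1), set as the call begins (left out, the last holds). The fingers move at their own pace and stop on an object; "force" is the grip in N (left out, the last holds). Time passes only in rows, so rows that do not move let the fingers close. It gives the time, the measured TCP pose, the force, the opening and the grip force at its end, in the units of the state.
- get_obs(): the state, without advancing time (a new reading comes with each control period).
- grab_frame(name): name is "scene" or "top" or "wrist"; returns (picture, depth): 384x512x3 uint8, red, green, blue; 384x512 float32, m along the optical axis (not along the pixel's ray), 0 where there is no reading.
- camera_info(name): a dict with "fx", "fy", "cx", "cy" (pixels), "view" (4x4, takes a point from world to camera coordinates). Camera axes: x right, y down, z forward; pixel columns grow to the right and rows downward; lengths in m; the calibration is good to about 2 mm. A picture is of the moment at which its call begins: read the wrist's pose just before it. camera_info takes no time and is no camera call; for the wrist camera it gives the pose at the moment of the call.
- close_job(): hands the job in; it is judged then, once.
The state is a dict: "time_s": time; "joint_positions": joint angles; "qd": joint speeds; "effort": joint torques, N m; "tool_pos": TCP position; "eef_rot": TCP orientation; "ft_force": force on the tool from outside, world axes, zero at the start; "wrist_torque": the same for the moment, N m; "width": finger opening in m; "grasp_force": force on a finger pad.
Only numpy, scipy, OpenCV 4.12 (cv2) and the standard library are available. Lean on these libraries where they do the work, as an engineer would, in place of code of your own. Each camera call takes 0.05 s, during which the arm holds its last target. There are 200 camera calls.

## Working session

There is one attempt and no reset: what is moved stays moved. The work goes in short steps, Python scripts to look and compute and a tool call to move; the robot and the scene stay as the last step left them, time stands still between calls to the robot, and variables do not carry over. Pictures are saved under pics/ and viewed, at most 10 in all, crops included, and the job is handed in when it is done.

Besides the shell and the picture viewer there is one more tool, called in YAML: its name, and indented under it one key for each argument. step_arm: Moves the arm, as the interface text tells. Its arguments: {"type":"object","properties":{"travel":{"type":"array"},"angular":{"type":"array"},"hand":{"type":"number"},"force":{"type":"number"}},"required":["travel","angular"]}

```bash
mkdir -p pics
python3 - <<'E'
from workcell import *
import cv2,numpy as np
o=get_obs();print(o['time_s'],o['tool_pos'],o['eef_rot'],o['ft_force'],o['width'])
for n in('top','scene'):
    p,d=grab_frame(n);np.savez(f'{n}.npz',p=p,d=d);cv2.imwrite(f'pics/{n}.png',p[:,:,::-1])
    c=camera_info(n);print(n,{k:np.round(v,3).tolist() for k,v in c.items()})
E
```

```text
0.0 [ 0.18746173 -0.69979599  0.18405714] [ 9.91441779e-01  1.30547358e-01 -1.75757597e-04 -7.45217965e-04] [-0.02145345  0.22478397 -0.08332205] 0.09300535207859756
top {'fx': 352.911, 'fy': 352.911, 'cx': 257.906, 'cy': 192.368, 'view': [[-0.048, -0.999, -0.005, 0.043], [-0.974, 0.047, -0.223, 0.578], [0.223, -0.006, -0.975, 0.921], [0.0, 0.0, 0.0, 1.0]]}
scene {'fx': 447.554, 'fy': 447.554, 'cx': 259.404, 'cy': 194.667, 'view': [[0.642, 0.766, 0.018, -0.36], [0.524, -0.421, -0.741, -0.243], [-0.56, 0.485, -0.672, 1.764], [0.0, 0.0, 0.0, 1.0]]}
```

View pics/top.png

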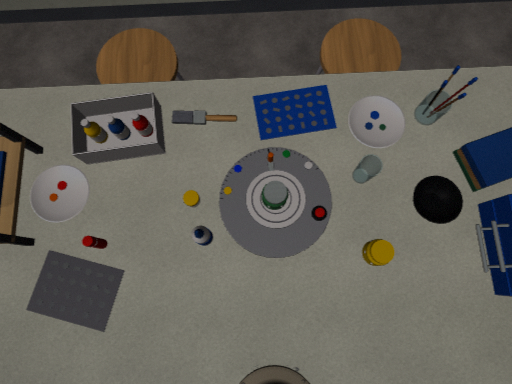

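View pics/scene.png

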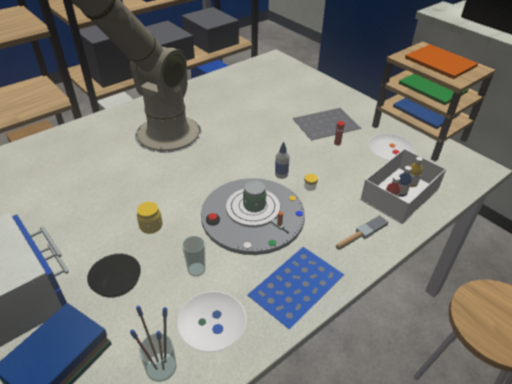

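The top view shows the wheel centred near (275,202), with the post at (270,156), blue dot at (238,168), yellow (228,190), green (286,154), white (308,165) and the brake at (320,213). Next I compute positions.

```bash
cat > h.py <<'E'
from workcell import *
import cv2,numpy as np
def cast(c,u,v,z):
    V=np.array(c['view']);R=V[:3,:3];o=-R.T@V[:3,3]
    r=R.T@np.array([(u-c['cx'])/c['fx'],(v-c['cy'])/c['fy'],1]);return o+r*(z-o[2])/r[2]
def blobs(p,lo,hi,amin=4):
    m=cv2.inRange(cv2.cvtColor(p,cv2.COLOR_RGB2HSV),lo,hi)
    n,l,s,c=cv2.connectedComponentsWithStats(m)
    return [(c[i],s[i,4]) for i in range(1,n) if s[i,4]>=amin]
COL={'blue':((110,150,60),(130,255,255),.024),'yellow':((18,150,80),(32,255,255),.024),'green':((45,120,40),(85,255,255),.024),'red':((0,190,70),(4,255,255),.042),'orange':((5,160,90),(16,255,255),.08)}
E
python3 - <<'E'
from h import *
for n in('top','scene'):
    p=np.load(n+'.npz')['p'];c=camera_info(n)
    for k,(lo,hi,z) in COL.items():
        for q,a in blobs(p,lo,hi):
            w=cast(c,*q,z)
            if .4<w[0]<.85 and -.25<w[1]<.2: print(n,k,q.round(1),a,w.round(4))
# wheel foot: grey circle boundary via depth at z~0.02
p=np.load('top.npz');d=p['d'];c=camera_info('top');V=np.array(c['view'])
v,u=np.mgrid[:384,:512];P=np.stack([(u-c['cx'])/c['fx']*d,(v-c['cy'])/c['fy']*d,d],-1)
W=(P-V[:3,3])@V[:3,:3]
m=((W[...,2]>.012)&(W[...,2]<.06)&(abs(u-275)<65)&(abs(v-202)<62)).astype(np.uint8)
m=cv2.morphologyEx(m,cv2.MORPH_OPEN,np.ones((5,5)))
k=max(cv2.findContours(m,0,2)[0],key=cv2.contourArea)[:,0]
X=W[k[:,1],k[:,0],:2];(cx,cy),r=cv2.minEnclosingCircle(X.astype(np.float32));print('foot',cx,cy,r)
m=m.astype(bool);print('mid',(W[m][:,:2].max(0)+W[m][:,:2].min(0))/2, m.sum())
for n,uv in dict(jar=(275,187),pot=(191,198),bottle=(202,235),tumbler=(366,168),ystuff=(380,252)).items():
    print(n,W[uv[1],uv[0]].round(3))
for q in [(308,165)]: print('white',cast(c,*q,.024))
cv2.imwrite('pics/crop.png',cv2.resize(p['p'][135:265,210:340,::-1],(585,585),interpolation=cv2.INTER_CUBIC))
E
```

```text
top blue [293.4 112.2] 2092 [ 0.8357 -0.1059  0.024 ]
top blue [237.4 168. ] 44 [0.6652 0.0723 0.024 ]
top yellow [227.3 190.2] 46 [0.5994 0.104  0.024 ]
top green [286.  153.3] 42 [ 0.7039 -0.0746  0.024 ]
top green [271.7 203.2] 64 [ 0.5545 -0.0234  0.024 ]
top red [319.4 212.2] 72 [ 0.5185 -0.1555  0.042 ]
top orange [270.1 154.4] 20 [ 0.6836 -0.0242  0.08  ]
scene blue [298.8 213.1] 17 [0.667 0.072 0.024]
scene yellow [292.1 197.9] 14 [0.6021 0.104  0.024 ]
scene green [272.  242.3] 18 [ 0.7061 -0.0744  0.024 ]
scene orange [280. 213.] 5 [ 0.67  -0.014  0.08 ]
foot 0.563908040523529 -0.03216090798377991 0.16469720005989075
mid [ 0.56413234 -0.03272685] 9032
jar [ 0.579 -0.03   0.121]
pot [0.577 0.206 0.044]
bottle [0.463 0.166 0.109]
tumbler [ 0.649 -0.31   0.017]
ystuff [ 0.398 -0.3    0.077]
white [ 0.66435813 -0.13732011  0.024     ]
```

View pics/crop.png

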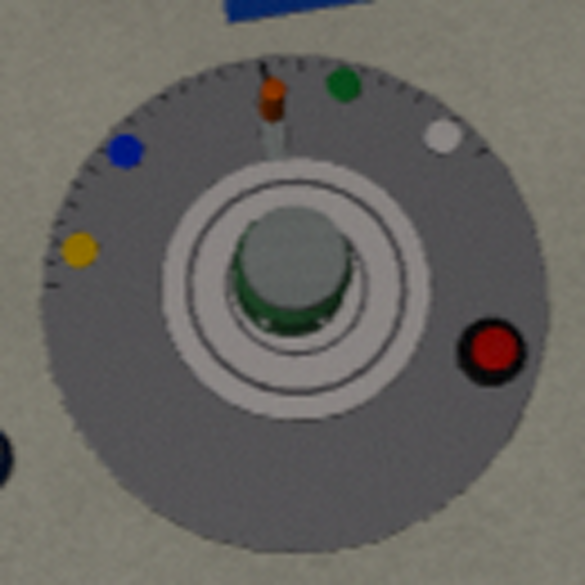

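Crop: the axis is about (0.564,-0.033). The post is near angle 0.05 rad and blue near 0.80 rad, so the turn is counter-clockwise by about 0.75 rad. I'll lift, close the fingers and go above the near side of the post.

step_arm:
  travel:
    - [0,0,0.04]
    - [0,0,0.04]
    - [0.02,0.03,0.03]
    - [0.03,0.04,0]
    - [0.04,0.045,0]
    - [0.04,0.045,0]
    - [0.04,0.045,0]
    - [0.04,0.045,0]
    - [0.04,0.045,0]
    - [0.04,0.045,0]
    - [0.04,0.045,0]
    - [0.04,0.045,0]
  angular:
    - [0,0,0]
    - [0,0,0]
    - [0,0,0]
    - [0,0,0]
    - [0,0,0]
    - [0,0,0]
    - [0,0,0]
    - [0,0,0]
    - [0,0,0]
    - [0,0,0]
    - [0,0,0]
    - [0,0,0]
  hand: -1
  force: 10

```text
time_s: 1.6
tool_pos: [0.5585, -0.2687, 0.2948]
eef_rot: [0.991, 0.13, -0.0, -0.0]
ft_force: [1.5, -1.1, 0.8]
width: 0.0004
grasp_force: 0.0
```

step_arm:
  travel:
    - [0.03,0.05,0]
    - [0.03,0.05,0]
    - [0.02,0.05,0]
    - [0.01,0.04,0]
    - [0,0.01,0]
    - [0,0,0]
  angular:
    - [0,0,-0.03]
    - [0,0,-0.03]
    - [0,0,-0.03]
    - [0,0,-0.03]
    - [0,0,0]
    - [0,0,0]

```text
time_s: 2.35
tool_pos: [0.6473, -0.0703, 0.2947]
eef_rot: [0.997, 0.071, -0.0, 0.0]
ft_force: [-0.5, -0.7, 0.4]
width: 0.0001
grasp_force: 0.0
```

Run:
```python
from h import *
o=get_obs();c=camera_info('wrist');print(o['time_s'],o['tool_pos'],o['eef_rot'],o['ft_force'],o['width'])
p,d=grab_frame('wrist');np.savez('w1.npz',p=p,d=d);cv2.imwrite('pics/w1.png',p[:,:,::-1])
for k,(lo,hi,z) in COL.items():
    for q,a in blobs(p,lo,hi,30):
        w=cast(c,*q,z)
        if .35<w[0]<.9: print(k,q.round(1),a,w.round(4))
```

```text
2.35 [ 0.64726897 -0.07034096  0.29466046] [ 9.97448562e-01  7.13875593e-02 -3.96877524e-04  1.61260859e-04] [-0.48626356 -0.71576749  0.40718973] 0.0001238326479725429
blue [307.7  48.8] 2351 [ 0.7908 -0.1124  0.024 ]
blue [396.3  12.8] 44 [ 0.8493 -0.2173  0.024 ]
blue [278.2  46.2] 30 [ 0.7884 -0.0734  0.024 ]
blue [487.6  52.3] 208 [ 0.8205 -0.3483  0.024 ]
blue [161.5 123.3] 178 [0.6667 0.0717 0.024 ]
yellow [ 56.5 171.8] 791 [0.576  0.2176 0.024 ]
yellow [136.6 165.9] 170 [0.6013 0.1033 0.024 ]
yellow [266.8 324.8] 44 [ 0.3646 -0.1216  0.024 ]
yellow [406.9 339.4] 336 [ 0.37   -0.3574  0.024 ]
yellow [254.1 326.3] 34 [ 0.3589 -0.1012  0.024 ]
green [269.5 110.3] 170 [ 0.7057 -0.0745  0.024 ]
red [305.5 243.7] 114 [ 0.5241 -0.1552  0.042 ]
orange [226.5 127.3] 95 [ 0.6795 -0.0234  0.08  ]
```

View pics/w1.png

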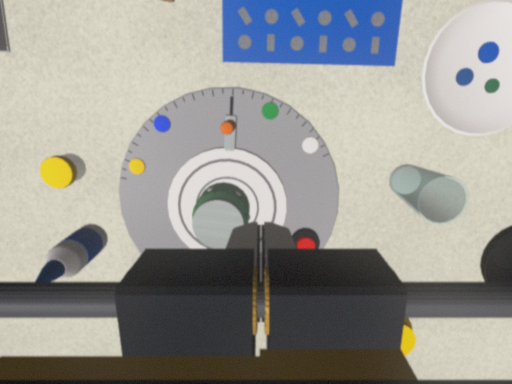

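The wrist view agrees with the earlier estimate: blue at (162,123), post at (227,127), pointer tip near (232,97). Now lower beside the post on its -y side.

step_arm:
  travel:
    - [0.02,0,-0.04]
    - [0.017,-0.002,-0.05]
    - [0,0,-0.05]
    - [0,0,-0.045]
    - [0,0,-0.03]
    - [0,0,-0.014]
    - [0,0,0]
    - [0,0,0]
  angular:
    - [0,0,-0.03]
    - [0,0,-0.03]
    - [0,0,0]
    - [0,0,0]
    - [0,0,0]
    - [0,0,0]
    - [0,0,0]
    - [0,0,0]

```text
time_s: 3.4
tool_pos: [0.6855, -0.073, 0.0674]
eef_rot: [0.999, 0.041, 0.001, 0.0]
ft_force: [-0.0, 0.2, 1.1]
width: 0.0006
grasp_force: 0.0
```

Run:
```python
from h import *
o=get_obs();print(o['time_s'],o['tool_pos'],o['ft_force'])
# axis: foot rim from wrist picture w1 ray-cast at z=.02 ; pose then
p,d=grab_frame('top');cv2.imwrite('pics/t2.png',cv2.resize(p[125:265,200:340,::-1],(560,560),interpolation=cv2.INTER_CUBIC))
# plan: arc of finger centre about axis
ax=np.array([.566,-.033])
for th in np.arange(.0,.9,.1):
    for off in(.0255,):
        q=ax+.115*np.array([np.cos(th),np.sin(th)])-off*np.array([-np.sin(th),np.cos(th)]);print(th.round(2),q.round(4))
```

```text
3.4 [ 0.68551374 -0.07295865  0.06737223] [-0.01178371  0.22774163  1.05978368]
0.0 [ 0.681  -0.0585]
0.1 [ 0.683  -0.0469]
0.2 [ 0.6838 -0.0351]
0.3 [ 0.6834 -0.0234]
0.4 [ 0.6819 -0.0117]
0.5 [ 6.791e-01 -2.000e-04]
0.6 [0.6753 0.0109]
0.7 [0.6704 0.0216]
0.8 [0.6644 0.0317]
```

View pics/t2.png

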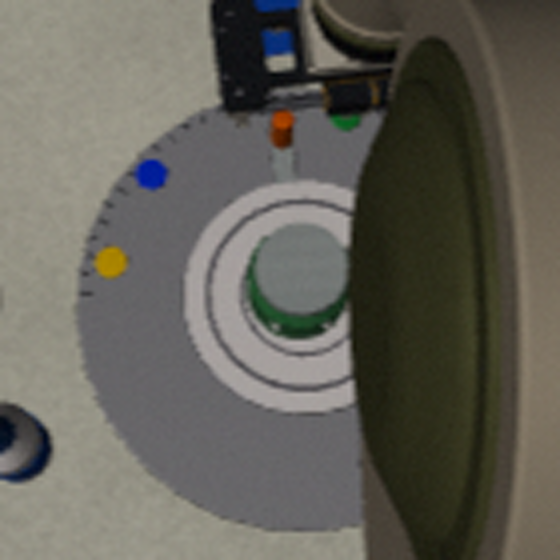

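The tool is clear of everything on the post's -y side; the post is at (283,130) in the crop and blue at (152,174). Begin pushing along the arc.

step_arm:
  travel:
    - [-0.001,0.006,0]
    - [-0.001,0.006,0]
    - [0,0.005,0]
    - [0,0.005,0]
    - [0,0.005,0]
    - [0,0.005,0]
    - [0,0.005,0]
    - [0,0.005,0]
    - [0,0.005,0]
    - [-0.001,0.005,0]
    - [-0.001,0.005,0]
    - [-0.001,0.004,0]
  angular:
    - [0,0,0]
    - [0,0,0]
    - [0,0,0]
    - [0,0,0]
    - [0,0,0.04]
    - [0,0,0.04]
    - [0,0,0.04]
    - [0,0,0.04]
    - [0,0,0.04]
    - [0,0,0.04]
    - [0,0,0.04]
    - [0,0,0.04]

```text
time_s: 4.95
tool_pos: [0.6796, -0.0109, 0.0659]
eef_rot: [0.98, 0.201, 0.0, -0.0]
ft_force: [-0.2, 0.5, -0.6]
width: 0.0004
grasp_force: 0.0
```

```bash
cat >> h.py <<'E'
def look(tag,ax=(.566,-.033)):
    o=get_obs();print(o['time_s'],o['tool_pos'].round(4),o['ft_force'].round(2))
    for n in('top','scene'):
        c=camera_info(n);p,d=grab_frame(n);np.savez(f'{tag}_{n}.npz',p=p,d=d)
        for k in('blue','orange'):
            lo,hi,z=COL[k]
            for q,a in blobs(p,lo,hi):
                w=cast(c,*q,z)
                if np.hypot(*(w[:2]-ax))<.16: print(n,k,q.round(1),a,w.round(4),'ang',np.arctan2(w[1]-ax[1],w[0]-ax[0]).round(3))
E
python3 -c "
from h import *
look('a')"
```

```text
4.95 [ 0.6796 -0.0109  0.0659] [-0.17  0.45 -0.58]
top blue [237.  168.4] 37 [0.6641 0.0735 0.024 ] ang 0.826
top orange [268.9 158.2] 9 [ 0.6726 -0.0202  0.08  ] ang 0.119
scene blue [298.8 213.1] 17 [0.667 0.072 0.024] ang 0.805
scene orange [279.8 213.2] 6 [ 0.6702 -0.0149  0.08  ] ang 0.172
```

```bash
python3 -c "
from h import *
a=np.load('a_scene.npz')['p'][150:270,180:340,::-1];b=np.load('a_top.npz')['p'][125:245,200:360,::-1]
cv2.imwrite('pics/a.png',np.vstack([cv2.resize(x,(400,300),interpolation=2) for x in(a,b)]))"
```

```text
(no output)
```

View pics/a.png

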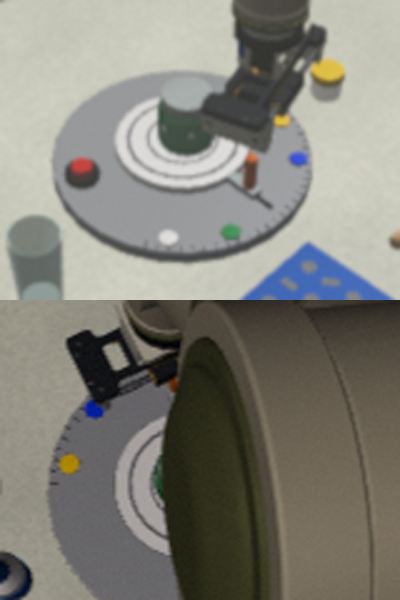

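```bash
python3 -c "
from h import *
def pr(n,w):
    c=camera_info(n);V=np.array(c['view']);q=V[:3,:3]@w+V[:3,3];return np.round([c['fx']*q[0]/q[2]+c['cx'],c['fy']*q[1]/q[2]+c['cy']],1)
t=get_obs()['tool_pos']
for n in('top','scene'): print(n,'tcp',pr(n,t),pr(n,t+[0,0,.08]),'post',[pr(n,np.array([.6805,-.0235,z])) for z in(.046,.095)])
c=camera_info('wrist');p,d=grab_frame('wrist');s=p[:,:,::-1].copy()
cv2.imwrite('pics/w2.png',s)
print(blobs(p,*COL['orange'][:2],20), blobs(p,*COL['blue'][:2],60),pr('wrist',t))
s=np.load('a_scene.npz')['p'][180:240,240:320,::-1]
cv2.imwrite('pics/w2.png',np.hstack([p[:,:,::-1],cv2.resize(s,(288,384),interpolation=2)]))
"
```

```text
top tcp [265.3 157.6] [265.8 148. ] post [array([269.6, 159.3]), array([270.1, 153.7])]
scene tcp [282.7 217.6] [284.2 197.9] post [array([279.4, 224.4]), array([280.3, 212.7])]
[(array([272.24528302, 216.11320755]), np.int32(53)), (array([293.79487179, 236.84615385]), np.int32(39))] [(array([348.50564468,  83.32471777]), np.int32(3366)), (array([484.71014493, 144.3115942 ]), np.int32(138)), (array([151.66029412, 170.33382353]), np.int32(680))] [259.8 216.1]
```

View pics/w2.png

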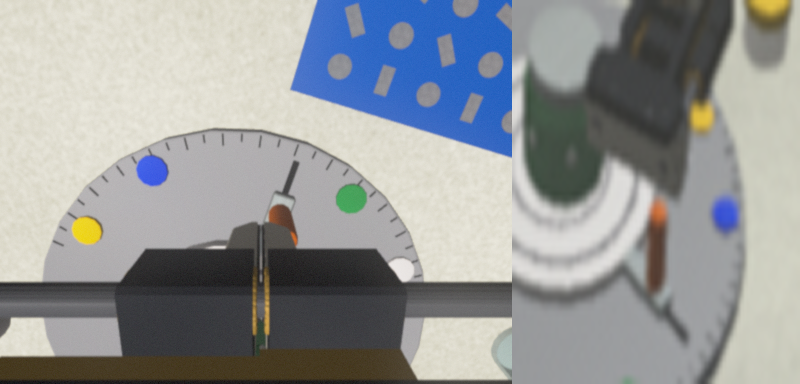

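```bash
python3 -c "
from h import *
c=camera_info('wrist');p,d=grab_frame('wrist');V=np.array(c['view']);print('cam',-V[:3,:3].T@V[:3,3])
for n,u,v,z in[('tip',296,163,.038),('needle base',285,195,.042),('blue',151.7,170.3,.024),('green',351,198,.024),('yellow',87,231,.024),('orange hi',272,216,.095),('orange lo',294,237,.095),('finger tipL',230,245,.066),('tipR',292,245,.066)]:
    print(n,cast(c,u,v,z).round(4),'depth',d[int(v),int(u)].round(3))
m=cv2.inRange(cv2.cvtColor(p,cv2.COLOR_RGB2HSV),*COL['orange'][:2])
s=p[185:260,215:315,::-1];cv2.imwrite('pics/w3.png',cv2.resize(s,(800,600),interpolation=2))
for v in range(196,250,6):print(v,d[v,262:302:5].round(3))
"
```

```text
cam [0.74573771 0.01698704 0.26603341]
tip [ 0.7161 -0.0223  0.038 ] depth 0.229
needle base [ 0.6929 -0.0241  0.042 ] depth 0.23
blue [0.6673 0.0716 0.024 ] depth 0.244
green [ 0.7062 -0.0744  0.024 ] depth 0.252
yellow [0.6014 0.1029 0.024 ] depth 0.26
orange hi [ 0.6918 -0.0127  0.095 ] depth 0.207
orange lo [ 0.6853 -0.0289  0.095 ] depth 0.184
finger tipL [ 6.535e-01 -5.000e-04  6.600e-02] depth 0.148
tipR [ 0.6694 -0.0378  0.066 ] depth 0.148
196 [0.256 0.256 0.231 0.228 0.23  0.23  0.233 0.256]
202 [0.257 0.257 0.231 0.23  0.23  0.229 0.23  0.258]
208 [0.258 0.236 0.221 0.216 0.217 0.223 0.258 0.258]
214 [0.26  0.232 0.209 0.206 0.206 0.209 0.26  0.26 ]
220 [0.263 0.232 0.202 0.197 0.196 0.198 0.211 0.261]
226 [0.175 0.171 0.169 0.169 0.171 0.186 0.192 0.262]
232 [0.165 0.163 0.163 0.163 0.162 0.162 0.184 0.265]
238 [0.159 0.155 0.155 0.155 0.    0.156 0.156 0.265]
244 [0.151 0.149 0.149 0.149 0.148 0.149 0.15  0.267]
```

View pics/w3.png

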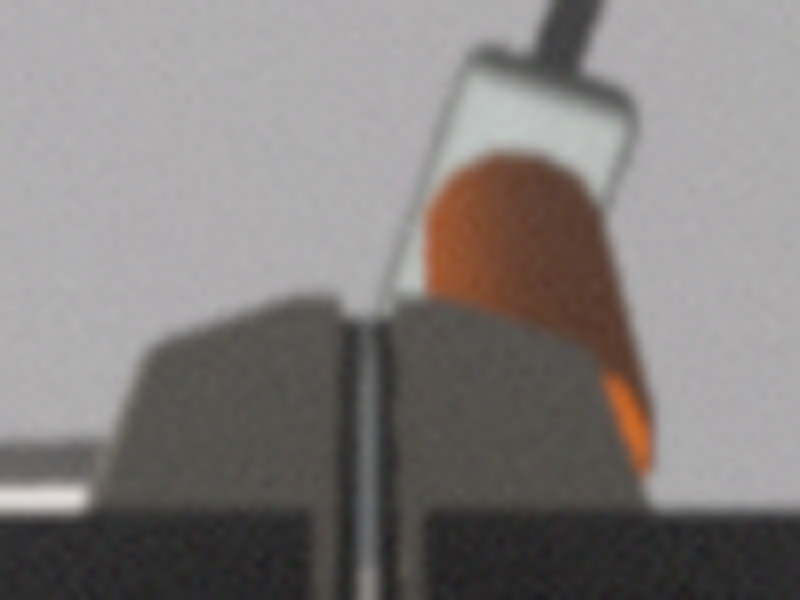

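```bash
python3 -c "
from h import *
c=camera_info('wrist');p,d=grab_frame('wrist');V=np.array(c['view'])
t=get_obs();print(t['tool_pos'],t['eef_rot'],c['fx'])
for u,v in[(250,223),(256,223),(268,223),(275,226),(284,229),(290,232),(294,240),(280,245),(235,240),(285,214),(292,228)]:
    z=d[v,u];print((u,v),z,(V[:3,:3].T@(np.array([(u-c['cx'])/c['fx']*z,(v-c['cy'])/c['fy']*z,z])-V[:3,3])).round(4))
"
```

```text
[ 0.67966126 -0.01156755  0.065919  ] [ 9.79949732e-01  1.99244863e-01 -2.19330801e-05  8.44679925e-05] 332.4458312070699
(250, 223) 0.17478764 [ 0.6859 -0.0027  0.1019]
(256, 223) 0.17448828 [ 0.6872 -0.0056  0.1022]
(268, 223) 0.17437617 [ 0.6897 -0.0114  0.1023]
(275, 226) 0.17013648 [ 0.6911 -0.0146  0.1067]
(284, 229) 0.16497877 [ 0.6932 -0.0183  0.1119]
(290, 232) 0.16330811 [ 0.6936 -0.0212  0.1138]
(294, 240) 0.18499106 [ 0.6836 -0.03    0.0948]
(280, 245) 0.14845894 [ 0.6914 -0.0159  0.1292]
(235, 240) 0.15338753 [0.6836 0.003  0.124 ]
(285, 214) 0.20570585 [ 0.6887 -0.024   0.0714]
(292, 228) 0.18866916 [ 0.6879 -0.0273  0.0896]
```

The close view explains it: the fingertips are really at about z = 0.10, roughly 36 mm above the reported TCP when shut. They passed just over the post, whose top is at 0.095, and nothing moved. I'll go back over it and lower by that much.

step_arm:
  travel:
    - [0,0,0.015]
    - [0,0,0.01]
    - [0.001,-0.015,0]
    - [0.001,-0.02,0]
    - [0.001,-0.02,0]
    - [0.001,-0.006,0]
    - [0,0,-0.02]
    - [0,0,-0.02]
    - [0,0,-0.02]
    - [0,0,0]
    - [0,0,0]
  angular:
    - [0,0,0]
    - [0,0,0]
    - [0,0,-0.08]
    - [0,0,-0.08]
    - [0,0,-0.08]
    - [0,0,-0.08]
    - [0,0,0]
    - [0,0,0]
    - [0,0,0]
    - [0,0,0]
    - [0,0,0]

```text
time_s: 6.58
tool_pos: [0.6838, -0.0721, 0.0308]
eef_rot: [0.999, 0.041, -0.0, -0.0]
ft_force: [0.7, 0.6, -0.1]
width: 0.0004
grasp_force: 0.0
```

```bash
python3 -c "
from h import *
t=get_obs();print(t['time_s'],t['tool_pos'],t['ft_force'])
c=camera_info('wrist');p,d=grab_frame('wrist');V=np.array(c['view'])
v,u=np.mgrid[:384,:512];P=np.stack([(u-c['cx'])/c['fx']*d,(v-c['cy'])/c['fy']*d,d],-1);W=(P-V[:3,3])@V[:3,:3]
m=(d>.05)&(d<.19)&(abs(u-260)<60)&(v<246);print('finger lowest',W[m][W[m][:,2].argsort()[:200:40]].round(3))
print(blobs(p,*COL['orange'][:2],20)); cv2.imwrite('pics/w4.png',p[:,:,::-1])
"
```

```text
6.575 [ 0.68375927 -0.07206562  0.03077805] [ 0.67231503  0.5519169  -0.13215718]
finger lowest [[ 0.691 -0.071  0.065]
 [ 0.694 -0.078  0.067]
 [ 0.694 -0.08   0.069]
 [ 0.694 -0.076  0.07 ]
 [ 0.693 -0.073  0.072]]
[]
```

View pics/w4.png

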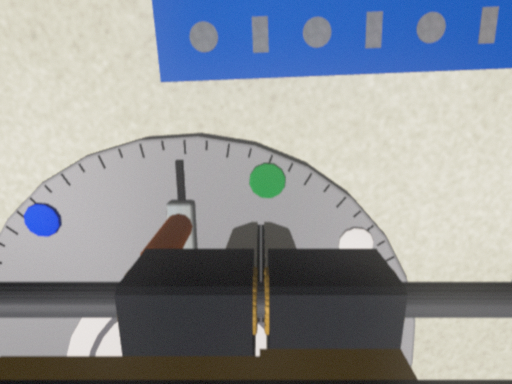

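The wrist view shows the post at (180,225), left of the shut fingers at (260,240). The black block above the fingers needs a height check against the post's top.

```bash
python3 -c "
from h import *
c=camera_info('wrist');p,d=grab_frame('wrist');V=np.array(c['view'])
for u,v in[(150,253),(200,253),(235,253),(300,253),(370,253),(150,275),(200,275),(200,300),(240,243),(230,246),(250,232),(180,215),(170,240),(185,222),(60,300)]:
    z=d[v,u];print((u,v),z.round(3),(V[:3,:3].T@(np.array([(u-c['cx'])/c['fx']*z,(v-c['cy'])/c['fy']*z,z])-V[:3,3])).round(4))
"
```

```text
(150, 253) 0.082 [ 0.717  -0.0422  0.1564]
(200, 253) 0.08 [ 0.719  -0.0548  0.1585]
(235, 253) 0.081 [ 0.7191 -0.0631  0.1572]
(300, 253) 0.08 [ 0.7207 -0.0788  0.1578]
(370, 253) 0.08 [ 0.7222 -0.0955  0.1581]
(150, 275) 0.071 [ 0.7176 -0.0458  0.1676]
(200, 275) 0.071 [ 0.7183 -0.0563  0.1673]
(200, 300) 0.066 [ 0.7164 -0.0575  0.1736]
(240, 243) 0.149 [ 0.6928 -0.0622  0.0934]
(230, 246) 0.147 [ 0.6922 -0.058   0.0961]
(250, 232) 0.162 [ 0.6929 -0.0663  0.0801]
(180, 215) 0.19 [ 0.6884 -0.0257  0.052 ]
(170, 240) 0.16 [ 0.687  -0.0283  0.0834]
(185, 222) 0.185 [ 0.6867 -0.0299  0.0579]
(60, 300) 0.074 [ 0.7091 -0.0255  0.1665]
```

The block's underside is at about 0.15, so it clears both post and jar. Push now.

step_arm:
  travel:
    - [0,0.006,0]
    - [0,0.006,0]
    - [0,0.006,0]
    - [0,0.004,0]
    - [0,0.004,0]
    - [0,0.004,0]
    - [0,0.004,0]
    - [0,0.004,0]
    - [0,0.004,0]
    - [0,0.004,0]
    - [0,0.004,0]
    - [0,0.004,0]
  angular:
    - [0,0,0]
    - [0,0,0]
    - [0,0,0]
    - [0,0,0]
    - [0,0,0.03]
    - [0,0,0.03]
    - [0,0,0.03]
    - [0,0,0.03]
    - [0,0,0.03]
    - [0,0,0.03]
    - [0,0,0.03]
    - [0,0,0.03]

```text
time_s: 8.18
tool_pos: [0.6833, -0.0182, 0.0308]
eef_rot: [0.987, 0.161, -0.0, 0.0]
ft_force: [0.3, -2.5, 0.3]
width: 0.0005
grasp_force: 0.6
```

```bash
cat >> h.py <<'E'
def wl(ax=np.array([.566,-.033])):
    o=get_obs();c=camera_info('wrist');p,d=grab_frame('wrist');V=np.array(c['view'])
    print(o['time_s'],o['tool_pos'].round(4),o['ft_force'].round(2),'yaw',round(2*np.arctan2(o['eef_rot'][1],o['eef_rot'][0]),3))
    v,u=np.mgrid[:384,:512];P=np.stack([(u-c['cx'])/c['fx']*d,(v-c['cy'])/c['fy']*d,d],-1);W=(P-V[:3,3])@V[:3,:3]
    for k in('blue','green','yellow'):
        lo,hi,z=COL[k]
        for q,a in blobs(p,lo,hi,60):
            w=cast(c,*q,z)[:2]-ax
            if .12<np.hypot(*w)<.16: print(k,(w+ax).round(4),'r',np.hypot(*w).round(4),'ang',np.arctan2(w[1],w[0]).round(4))
    g=p.max(2).astype(int);e=W[...,:2]-ax;r=np.hypot(e[...,0],e[...,1])
    # needle: dark, height 0.03..0.046, r .128...150
    m=(g<75)&(W[...,2]>.03)&(W[...,2]<.048)&(r>.131)&(r<.152)
    R=[cast(c,a,b,.039)[:2]-ax for b,a in zip(*np.nonzero(m))]
    if R:
        R=np.array(R);rr=np.hypot(*R.T);an=np.arctan2(R[:,1],R[:,0]);print('needle n',len(R),'r',rr.min().round(3),rr.max().round(3),'ang',np.median(an).round(4),'tip',R[rr>rr.max()-.004].mean(0)+ax)
    return p,d,c
E
python3 -c "
from h import *
wl()"
```

```text
8.175 [ 0.6833 -0.0182  0.0308] [ 0.29 -2.5   0.27] yaw 0.324
blue [0.6669 0.0722] r 0.1458 ang 0.8058
green [ 0.706  -0.0737] r 0.1458 ang -0.2828
yellow [0.6015 0.1036] r 0.1412 ang 1.3165
needle n 147 r 0.131 0.151 ang 0.329 tip [0.70687582 0.01521737]
```

step_arm:
  travel:
    - [-0.0006,0.0038,0]
    - [-0.0008,0.0038,0]
    - [-0.001,0.0038,0]
    - [-0.0011,0.0038,0]
    - [-0.0012,0.0038,0]
    - [-0.0014,0.0038,0]
    - [-0.0015,0.0037,0]
    - [-0.0015,0.0036,0]
    - [-0.0016,0.0036,0]
    - [-0.0016,0.0035,0]
    - [-0.0017,0.0035,0]
    - [-0.0017,0.0035,0]
  angular:
    - [0,0,0.033]
    - [0,0,0.033]
    - [0,0,0.033]
    - [0,0,0.033]
    - [0,0,0.033]
    - [0,0,0.033]
    - [0,0,0.033]
    - [0,0,0.033]
    - [0,0,0.033]
    - [0,0,0.033]
    - [0,0,0.033]
    - [0,0,0.033]

```text
time_s: 9.72
tool_pos: [0.6677, 0.026, 0.0309]
eef_rot: [0.936, 0.352, -0.0, 0.0]
ft_force: [0.1, -2.0, 1.4]
width: 0.0007
grasp_force: 0.6
```

```bash
python3 -c "
from h import *
wl()"
```

```text
9.725 [0.6677 0.026  0.0309] [ 0.13 -1.96  1.41] yaw 0.72
blue [0.6662 0.0733] r 0.1461 ang 0.8149
green [ 0.706  -0.0733] r 0.1457 ang -0.2799
yellow [0.6015 0.1041] r 0.1416 ang 1.3174
yellow [0.4567 0.077 ] r 0.1551 ang 2.3529
needle n 157 r 0.13 0.151 ang 0.7297 tip [0.67688856 0.06621368]
```

step_arm:
  travel:
    - [-0.001,0.0018,0]
    - [-0.001,0.0018,0]
    - [-0.001,0.0016,0]
    - [-0.0009,0.0015,0]
    - [0,0,0]
  angular:
    - [0,0,0.016]
    - [0,0,0.016]
    - [0,0,0.016]
    - [0,0,0.016]
    - [0,0,0]

```text
time_s: 10.4
tool_pos: [0.6639, 0.0329, 0.0309]
eef_rot: [0.924, 0.381, -0.0, -0.0]
ft_force: [-0.8, -0.0, -0.6]
width: 0.0001
grasp_force: 0.1
```

```bash
python3 -c "
from h import *
p,d,c=wl()
m=cv2.inRange(cv2.cvtColor(p,cv2.COLOR_RGB2HSV),*COL['blue'][:2])
k=cv2.morphologyEx(m,cv2.MORPH_CLOSE,np.ones((9,9)))
n,l,s,q=cv2.connectedComponentsWithStats(k)
for i in range(1,n):
    w=cast(c,*q[i],.024)
    if s[i,4]>100 and abs(w[1]-.072)<.02 and w[0]<.7: print('closed blue',q[i],s[i],w)
"
```

```text
10.4 [0.6639 0.0329 0.0309] [-0.81 -0.02 -0.63] yaw 0.782
blue [0.6676 0.0729] r 0.1468 ang 0.8065
green [ 0.7075 -0.072 ] r 0.1467 ang -0.2691
yellow [0.6017 0.1041] r 0.1416 ang 1.316
yellow [0.449  0.0727] r 0.1577 ang 2.4068
yellow [0.4661 0.0511] r 0.1306 ang 2.4422
needle n 158 r 0.13 0.151 ang 0.7972 tip [0.66991268 0.07348125]
closed blue [219.61889597 167.61571125] [202 151  36  34 942] [0.66700164 0.07250955 0.024     ]
```

step_arm:
  travel:
    - [-0.0005,0.0009,0]
    - [0,0,0]
    - [0,0,0]
  angular:
    - [0,0,0.008]
    - [0,0,0]
    - [0,0,0]

```text
time_s: 10.82
tool_pos: [0.6635, 0.0336, 0.0309]
eef_rot: [0.923, 0.385, -0.0, -0.0]
ft_force: [-0.0, 0.2, -0.3]
width: 0.0005
grasp_force: 0.3
```

step_arm:
  travel:
    - [0.002,-0.003,0]
    - [0.006,-0.01,0]
    - [0.006,-0.01,0.005]
    - [0,0,0.03]
    - [0,0,0.04]
    - [0,0,0.04]
    - [0,0,0.04]
    - [0,0,0]
  angular:
    - [0,0,0]
    - [0,0,0]
    - [0,0,0]
    - [0,0,0]
    - [0,0,0]
    - [0,0,0]
    - [0,0,0]
    - [0,0,0]

```text
time_s: 11.82
tool_pos: [0.6798, 0.0098, 0.1899]
eef_rot: [0.923, 0.384, 0.003, 0.001]
ft_force: [-0.2, -0.4, -0.0]
width: 0.0006
grasp_force: 0.0
```

```bash
python3 -c "
from h import *
p,d,c=wl()
for q,a in blobs(p,*COL['red'][:2],30): print('red',q,a,cast(c,*q,.042))
t=np.load('top.npz');q=[b for b,a in blobs(t['p'],(0,170,50),(5,255,255),20) if abs(b[0]-319)<8][0];print(q,cast(camera_info('top'),*q,.042))
cv2.imwrite('pics/w5.png',p[:,:,::-1])
"
```

```text
11.825 [0.6798 0.0098 0.1899] [-0.19 -0.44 -0.04] yaw 0.789
blue [0.6676 0.0726] r 0.1465 ang 0.8048
green [ 0.7053 -0.0737] r 0.1451 ang -0.2839
yellow [0.6014 0.1041] r 0.1415 ang 1.3181
needle n 14 r 0.131 0.145 ang 0.8029 tip [0.66626939 0.07055588]
red [259.47222222 345.62962963] 108 [ 0.52322944 -0.14693544  0.042     ]
[319.40789474 212.17105263] [ 0.51856074 -0.1556316   0.042     ]
```

View pics/w5.png

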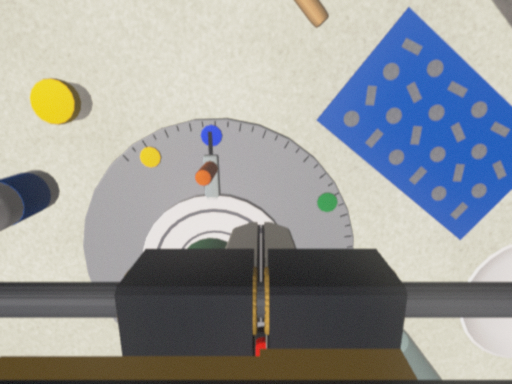

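The pointer now lies over the middle of the blue dot at (211,137), agreeing within about 0.3 mm by numbers. Next, go above the brake with the body's long side tangential to the wheel.

step_arm:
  travel:
    - [-0.02,-0.02,0.02]
    - [-0.03,-0.03,0]
    - [-0.03,-0.03,0]
    - [-0.03,-0.03,0]
    - [-0.03,-0.03,0]
    - [-0.02,-0.025,0]
    - [0,0,-0.03]
    - [0,0,-0.04]
    - [0,0,-0.04]
    - [0,0,-0.04]
    - [0,0,0]
    - [0,0,0]
  angular:
    - [0,0,0.07]
    - [0,0,0.07]
    - [0,0,0.07]
    - [0,0,0.07]
    - [0,0,0.07]
    - [0,0,0.07]
    - [0,0,0]
    - [0,0,0]
    - [0,0,0]
    - [0,0,0]
    - [0,0,0]
    - [0,0,0]

```text
time_s: 13.38
tool_pos: [0.5177, -0.1546, 0.0564]
eef_rot: [0.823, 0.569, -0.0, -0.0]
ft_force: [0.7, -0.5, 1.0]
width: 0.0005
grasp_force: 0.0
```

```bash
python3 -c "
from h import *
p,d,c=wl();V=np.array(c['view'])
for q,a in blobs(p,(0,170,50),(5,255,255),15): print('red',q,a,cast(c,*q,.042))
v,u=np.mgrid[:384,:512];P=np.stack([(u-c['cx'])/c['fx']*d,(v-c['cy'])/c['fy']*d,d],-1);W=(P-V[:3,3])@V[:3,:3]
m=(d>.1)&(d<.19)&(abs(u-260)<35)&(v<246)&(v>220);print('finger lowest',np.sort(W[m][:,2])[:60:15])
look('b')
"
```

```text
13.375 [ 0.5177 -0.1546  0.0564] [ 0.73 -0.54  1.05] yaw 1.21
green [ 0.7012 -0.0833] r 0.1442 ang -0.3562
needle n 294 r 0.129 0.144 ang -1.8331 tip [ 0.52095516 -0.16656308]
red [265.12881679 207.02671756] 1048 [ 0.52119015 -0.15428166  0.042     ]
finger lowest [0.08995533 0.09144467 0.09247098 0.09320723]
13.425 [ 0.5181 -0.1547  0.057 ] [-0.34 -0.22 -0.4 ]
top blue [237.1 168.3] 35 [0.6645 0.073  0.024 ] ang 0.822
top orange [244.2 167.9] 23 [0.6476 0.0503 0.08  ] ang 0.795
scene blue [298.8 212.7] 21 [0.6656 0.0731 0.024 ] ang 0.817
```

step_arm:
  travel:
    - [0.002,0,-0.012]
    - [0,0,-0.014]
    - [0,0,-0.012]
    - [0,0,-0.004]
    - [0,0,-0.002]
    - [0,0,0]
    - [0,0,0]
  angular:
    - [0,0,0]
    - [0,0,0]
    - [0,0,0]
    - [0,0,0]
    - [0,0,0]
    - [0,0,0]
    - [0,0,0]

```text
time_s: 14.4
tool_pos: [0.5197, -0.1545, 0.0122]
eef_rot: [0.823, 0.569, 0.0, 0.0]
ft_force: [0.2, 0.7, -0.4]
width: 0.0005
grasp_force: 0.0
```

step_arm:
  travel:
    - [0,0,-0.002]
    - [0,0,-0.002]
    - [0,0,-0.001]
    - [0,0,0]
  angular:
    - [0,0,0]
    - [0,0,0]
    - [0,0,0]
    - [0,0,0]

```text
time_s: 14.9
tool_pos: [0.5196, -0.1546, 0.007]
eef_rot: [0.823, 0.569, 0.0, 0.0]
ft_force: [0.3, -1.0, 2.9]
width: 0.0005
grasp_force: 1.1
```

Contact; press on in small steps.

step_arm:
  travel:
    - [0,0,-0.002]
    - [0,0,-0.001]
    - [0,0,0]
  angular:
    - [0,0,0]
    - [0,0,0]
    - [0,0,0]

```text
time_s: 15.28
tool_pos: [0.5196, -0.1546, 0.0039]
eef_rot: [0.823, 0.569, 0.0, 0.0]
ft_force: [0.4, -0.8, 4.5]
width: 0.0005
grasp_force: 2.0
```

step_arm:
  travel:
    - [0,0,-0.001]
    - [0,0,-0.001]
    - [0,0,0]
  angular:
    - [0,0,0]
    - [0,0,0]
    - [0,0,0]

```text
time_s: 15.65
tool_pos: [0.5197, -0.1546, 0.0025]
eef_rot: [0.823, 0.569, 0.0, 0.0]
ft_force: [-1.4, -0.8, 12.1]
width: 0.0006
grasp_force: 6.3
```

step_arm:
  travel:
    - [0,0,-0.001]
    - [0,0,0]
    - [0,0,0]
  angular:
    - [0,0,0]
    - [0,0,0]
    - [0,0,0]

```text
time_s: 16.02
tool_pos: [0.5197, -0.1546, 0.0023]
eef_rot: [0.823, 0.569, 0.0, 0.001]
ft_force: [-3.7, 0.7, 24.7]
width: 0.0002
grasp_force: 12.1
```

The button has hit its stop: the force jumped from 5 to 25 N with no further travel. Retreat straight up and check.

step_arm:
  travel:
    - [0,0,0.003]
    - [0,0,0.01]
    - [0,0,0.04]
    - [0,0,0.05]
    - [0,0,0.05]
    - [0,0,0.05]
    - [0,-0.04,0.02]
    - [0,-0.05,0]
    - [0,-0.05,0]
    - [0,-0.05,0]
    - [0,0,0]
    - [0,0,0]
  angular:
    - [0,0,0]
    - [0,0,0]
    - [0,0,0]
    - [0,0,0]
    - [0,0,0]
    - [0,0,0]
    - [0,0,0]
    - [0,0,0]
    - [0,0,0]
    - [0,0,0]
    - [0,0,0]
    - [0,0,0]

```text
time_s: 17.52
tool_pos: [0.5192, -0.3435, 0.2237]
eef_rot: [0.822, 0.569, 0.0, -0.001]
ft_force: [-1.2, 0.9, -0.3]
width: 0.0005
grasp_force: 0.0
```

```bash
python3 -c "
from h import *
look('c')
p,d,c=wl()
b=np.load('b_scene.npz')['p'].astype(int);s=np.load('c_scene.npz')['p'].astype(int);a=np.load('scene.npz')['p'].astype(int)
print('diff lever area b->c',abs(b-s)[195:240,270:310].max(), 'bottle/pot vs start',abs(a-s)[140:190,272:320].max(),'tumbler/bowl',abs(a-s)[232:300,80:208].max(),'jar',abs(a-s)[180:210,240:262].max())
"
```

```text
17.525 [ 0.5192 -0.3435  0.2237] [-1.16  0.92 -0.3 ]
top blue [237.1 168.3] 35 [0.6645 0.073  0.024 ] ang 0.822
top orange [244.1 167.9] 22 [0.6476 0.0506 0.08  ] ang 0.797
scene blue [298.8 212.7] 21 [0.6656 0.0731 0.024 ] ang 0.817
17.625 [ 0.5197 -0.3427  0.224 ] [ 0.17 -0.17  0.52] yaw 1.212
needle n 368 r 0.135 0.153 ang -1.8845 tip [ 0.51577932 -0.17555399]
diff lever area b->c 5 bottle/pot vs start 10 tumbler/bowl 10 jar 59
```

```bash
python3 -c "
from workcell import *
print(close_job())"
```

```text
the job is handed in; nothing more can be done
None
```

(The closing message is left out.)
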